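Clear the idler roller and hold the belt tensioner back

ROBOT

A 6-joint arm with a two-finger parallel gripper is mounted at the origin on the work surface. World frame = base frame: x ahead of the robot, y to its left, z up, the work surface at z = 0. Lengths are in m, angles in rad, forces in N, time in s.
With the tool pointing down it reaches from about 0.375 to 0.975 m from the base axis. Payload 3.8 kg.
Tool frame: the origin (TCP) lies on the centre line of the jaws, within the pads' length; the fingertips stand 14 mm ahead of it and the grasp point (between the pads) lies 5 mm behind it; z points along the fingers, y is the line along which they close (so a half turn about z gives the same grasp; the last joint's range is limited). The gripper opens to 85 mm and grips with 20 to 120 N. Pads are 22 mm wide; open, the fingers measure 114 mm over their backs; the gripper's body (76 mm by 85 mm) begins 54 mm behind the grasp point. The pads swing forward as they close: fully open they stand 13 mm farther back than shut.
Start: joints at [-1.148, 0.264, 1.604, -0, 1.274, -0.037], TCP at [0.3, -0.605, 0.245] pointing down, gripper open.
Joint ranges: [-2.63, 2.63], [-0.94, 2.18], [0.31, 2.57], [-1.31, 4.45], [0, 2.66], [-2.55, 2.55]. Speed limits (rad/s): [2.57, 2.57, 3.14, 3.14, 3.14, 3.14].

INTERFACE

Orientations are given as a rotation vector (axis times angle).
In Python, from workcell import bot, eyes, spot_in gives the robot as it stands.
- The arm moves only by the tool carry_out, never from a script. Its argument "series" is text: rows parted by semicolons, each of 4 numbers parted by spaces: the shift along the world's x, y, z in m, then the turn about the world's z in degrees. In form: tx ty tz roll; .... A call has 1 to 20 rows; each row shifts and turns the commanded pose from where the row before left it; what a row does not reach is not made up. A row lasts 1/8 s, in which the tool goes at most 62.5 mm and 10.7 degrees, less where a joint would pass 70% of its speed; a pose out of reach is approached as far as the arm can. A call is refused whole if a number of a shift passes 0.0625 or a number of a turn 10.7, either way. A call with a gripper value outside its range is refused whole. "jaw" is the gripper command: -1 is shut, 1 is fully open, values between are in proportion, set as the call begins (left out, the last holds). The fingers move at their own pace and stop on an object; "grip_force" is the grip in N (left out, the last holds). Time passes only in rows, so rows that do not move let the fingers close. It gives the time, the measured TCP pose, the force, the opening and the grip force at its end, in the units of the state.
- bot.read_state(): the state, without advancing time (a new reading comes with each control period).
- eyes.read_camera(name): name is "scene" or "top" or "wrist"; returns (picture, depth): 400x640x3 uint8, blue, green, red; 400x640 float32, m along the optical axis (not along the pixel's ray), 0 where there is no reading.
- eyes.get_calibration(name): a dict with "K" (3x3 intrinsics, pixels), "position" and "rotation" of the camera in the world; the wrist camera has in their place "T_tool_cam" (4x4, takes a point from camera to tool coordinates, whose origin is the TCP and whose axes are the flange's). Camera axes: x right, y down, z forward; pixel columns grow to the right and rows downward; lengths in m; the calibration is good to about 2 mm. A picture is of the moment at which its call begins: read the wrist's pose just before it. get_calibration takes no time and is no camera call.
- bot.finish_job(): hands the job in; it is judged then, once.
Trained networks look in the newest picture that a camera, given by its name, has taken for a name from the list of things; names that differ only in an ending like _2 or _b are one class to them, and where a whole thing is asked for, a point or a joint stands for the part that bears it (a point fixed in the world has none). Each returns a list of dicts, best first, with "score" (0 to 1); they miss things now and then, are a little off and sometimes report something else, mostly with a low value. They report only what shows in the picture. A call takes as long as a camera call. They do not tell look-alikes from the thing itself.
- spot_in(camera, target): "rect" ([centre column, centre row, width, height] in pixels, round what is visible of it).
The state is a dict: "time": time; "q": joint angles; "joint_vel": joint speeds; "joint_torque": joint torques, N m; "tool_pos": TCP position; "tcp_rot": TCP orientation; "wrist_force": force on the tool from outside, world axes, zero at the start; "torque": the same for the moment, N m; "width": opening from 0.0 (shut) to 1.0 (fully open); "grip_force": force on a finger pad.
Only numpy, scipy, OpenCV 4.12 (cv2) and the standard library are available. Lean on these libraries where they do the work, as an engineer would, in place of code of your own. Each camera call takes 0.05 s, during which the arm holds its last target. There are 200 camera calls.

TASK

Pick the loose orange idler roller out of the way of the belt tensioner and lay it, without dropping it, in the gap on top of the two steel rollers in the blue cradle, so the three make a stable pyramid with the idler lined up with the two below. Then push the sprung red tensioner arm back by its pulley, past the ratchet click until its yellow pointer is over the green band, and keep holding it there so that a colleague can slip the belt on: the job finishes with the robot still holding the arm compressed. Leave everything else on the bench where it is.

Things in the scene. Friction and masses are not known exactly. Their poses are not given: they have to be found in the camera images.
- fixture: Grey belt-drive training plate, fixed, 240 (its x) x 300 (its y) x 12 mm thick; origin at the centre of its underside, z up. Its painted scale under the arm's yellow pointer is white, then green: the pointer is over green past the click. A brass pawl bar with red knob, 45 mm high, sticks out at the -y edge, to y = -200 mm.
- tensioner (a joint): Angle of the sprung tensioner arm in rad: 0 at rest, growing as it is pushed back to the plate's +x side (clockwise from above), end stop at 0.75. The click is passed at 0.58. The worn pawl does not lock: let go, the arm springs back to 0. It pushes back with about 4 N at the pulley at rest, 8 N at the click, and up to 12 N where the tooth meets the pawl at 0.27, easing to 0.42.
- tensioner_arm: The swinging arm: red bar 24 mm wide, 130 mm from pivot to pulley axis, 22 to 32 mm above the bench, with the black pulley on its free end and a yellow pointer 23 to 27 mm above the bench, reaching 167 mm from the pivot. Origin on the pivot axis at bench height, y along the arm to the pulley, z up.
- pulley (a point): Centre of the black pulley on the arm's free end: upright cylinder 44 mm in diameter, from 32 to 60 mm above the bench (a 18 mm bolt head to 66 mm); this point is 46 mm above the bench. It does not spin. Nothing stands in front of it (the plate's -x side).
- idler: Loose orange idler roller with two dark bands, cylinder 40 mm in diameter, 60 mm long, about 0.25 kg, lying on the plate (12 mm above the bench) in the arm's sweep, on the arm's far (+x) side, axis roughly along the plate's y. Its own x is the roller's axis; it may roll, so use idler_center for its place.
- idler_center (a point): Centre of the orange idler roller.
- cradle: Roller cradle, fixed: black rubber base 150 (x) x 170 (y) x 8 mm with a blue frame, inside 84 (x) x 64 (y) mm, walls 6 mm thick, tops 26 mm above the bench. Origin at the centre of its underside, z up. Two steel rollers lie in it side by side, axes along its y. An idler saddled on top has its centre at x = 0, y = 0, about 62 mm above the bench.
- roller_1: Loose steel roller in the cradle's -x half, 40 mm in diameter, 60 mm long, its axis (own x) along the cradle's y, centre 28 mm above the bench, about 22 mm from the cradle's middle. Origin on its underside as first laid.
- roller_2: The same in the cradle's +x half.
- bearing: Steel bearing ring, 44 mm in diameter, 14 mm high, lying on the plate's corner near x = -80, y = -75 mm; origin at its underside. Leave alone.
- socket: Steel socket, 22 mm in diameter, 40 mm high, standing on the cradle's rubber base outside the frame, towards its +y edge; origin at its underside. Leave alone.
- wrench: Steel wrench, 140 mm long, lying flat on the bench beside the cradle, on its -x side about 125 mm from its middle. Leave alone.
- grease_jar: Yellow jar with black lid, 52 mm in diameter, 60 mm high, on the bench beside the cradle, on its +x side about 130 mm from its middle. Leave alone.
- roller_1_center (a point): Centre of that roller (use this for its place).
- roller_2_center (a point): Centre of that roller (use this for its place).
- pivot (a point): The tensioner's vertical pivot axis, at x = 0, y = -45 mm of the plate's frame, at bench height. From here, the direction to the pulley is (sin(q-0.35), cos(q-0.35)) in the plate's x, y when the joint reads q.
- spacer: Brass flanged spacer, 26 mm in diameter, 24 mm high, standing on the plate near x = 85, y = -90 mm; origin at its underside. Leave alone.
Mind the look-alikes: they are no part of the job. Of the things that look like the idler, the larger one is meant. Of the things shaped like the cradle, the black one is meant.

How it is judged:
On the way, in this order (a step that is already met when the one before it is completed fails the run):
1. the orange idler rests saddled on the two rollers in the cradle, lined up with them, and is let go (x of idler_center in the frame of cradle between -0.007 and 0.007 m and y of idler_center in the frame of cradle between -0.014 and 0.014 m and z of idler_center in the frame of cradle between 0.057 and 0.067 m and angle between the x axis of idler and the y axis of cradle, either way round below 0.15 rad and linear speed of idler below 0.03 m/s and contact force between each of the fingers, the arm and idler below 0.1 N), for 0.3 s.
2. the tensioner arm is pushed past its click (pointer over the green band) (value of joint tensioner above 0.59 rad and contact force between any of the fingers, the arm and tensioner_arm above 1.5 N), for 0.2 s.
At the end, for the whole second after the job is handed in: The robot presses the tensioner arm (over 1.5 N), keeping it still past its click (above 0.59 rad); the idler rests untouched on the cradle's two rollers: centre within 7 mm across and 14 mm along of the middle, 57 to 67 mm up, axis within 0.15 rad (all of step 1 and all of step 2 and velocity of joint tensioner between -0.1 and 0.1 rad/s); the arm keeps its last pose, push and grip.
It fails at once if the idler is dropped (moves faster than 0.6 m/s out of the fingers) (linear speed of idler above 0.6 m/s and contact force between the fingers and idler below 0.1 N).
It fails at once if a bystander is moved more than 30 mm (distance of any of bearing, socket, spacer, wrench, grease_jar from where it was at the start of the episode above 0.03 m).
It fails at once if a roller is knocked out of the cradle (distance between any of roller_1_center, roller_2_center and cradle above 0.06 m).
It also fails if it takes over 64 s, if anything falls off the work surface, if the arm or the gripper's body presses on something with over 40 N, if the wrist force passes 120 N, or if a joint passes its speed limit or range.

## Working session

There is one attempt and no reset: what is moved stays moved. The work goes in short steps, Python scripts to look and compute and a tool call to move; the robot and the scene stay as the last step left them, time stands still between calls to the robot, and variables do not carry over. Pictures are saved under pics/ and viewed, at most 10 in all, crops included, and the job is handed in when it is done.

Besides the shell and the picture viewer there is one more tool, called after "Request:" by a JSON object that holds its "op" and its "data". carry_out: Moves the arm, as the interface text tells. Its arguments: {"type":"object","properties":{"series":{"type":"string"},"jaw":{"type":"number"},"grip_force":{"type":"number"}},"required":["series"]}

```bash
mkdir -p pics; cat > h.py <<'E'
import numpy as np, cv2
from scipy.spatial.transform import Rotation as R
from workcell import bot, eyes, spot_in
def cam(name):
    s=bot.read_state(); c=eyes.get_calibration(name); im,d=eyes.read_camera(name)
    if name=="wrist":
        T=np.eye(4);T[:3,:3]=R.from_rotvec(s["tcp_rot"]).as_matrix();T[:3,3]=s["tool_pos"];T=T@np.array(c["T_tool_cam"])
    else:
        T=np.eye(4);r=np.array(c["rotation"]);T[:3,:3]=r if r.shape==(3,3) else R.from_rotvec(r).as_matrix();T[:3,3]=c["position"]
    return im,d,np.array(c["K"]),T
def cloud(d,K,T):
    v,u=np.mgrid[:d.shape[0],:d.shape[1]]
    P=np.stack([(u-K[0,2])/K[0,0]*d,(v-K[1,2])/K[1,1]*d,d],-1)@T[:3,:3].T+T[:3,3]
    P[d<=0]=np.nan
    return P
E
python3 - <<'E'
from h import *
for n in ("top","scene"):
    im,d,K,T=cam(n); cv2.imwrite(f"pics/{n}0.png",im); P=cloud(d,K,T); np.save(f"{n}.npy",P)
    print(n,T[:3,3].round(3))
    for t in ("idler","cradle","roller_1","pulley","tensioner_arm","fixture","bearing","spacer","socket","wrench","grease_jar"):
        for r in spot_in(n,t)[:3]:
            u,v=[int(x) for x in r["rect"][:2]]
            p=P[min(v,399),min(u,639)]
            print(t,round(r["score"],2),np.round(r["rect"]).astype(int),p.round(3))
print(bot.read_state()["time"],bot.read_state()["tcp_rot"])
E
```

```text
top [0.366 0.006 1.23 ]
idler 0.67 [258 164  23  14] [0.62  0.171 0.051]
idler 0.58 [176 158  18  18] [0.644 0.396 0.027]
cradle 0.89 [464 147  68  58] [ 0.683 -0.395  0.009]
cradle 0.62 [390 206  68  60] [ 0.51  -0.178  0.04 ]
roller_1 0.77 [389 214  27  16] [ 0.488 -0.173  0.051]
roller_1 0.74 [387 196  24  21] [ 0.539 -0.17   0.044]
roller_1 0.36 [264 194 136 112] [0.543 0.156 0.028]
pulley 0.6 [255 200  85  15] [0.526 0.182 0.031]
tensioner_arm 0.64 [256 199  84  20] [0.532 0.176 0.033]
fixture 0.82 [260 193 135 111] [0.545 0.166 0.034]
bearing 0.65 [280 226  17  17] [0.461 0.116 0.012]
spacer 0.39 [300 174   8   7] [0.6   0.06  0.035]
spacer 0.37 [264 196 136 117] [0.54  0.158 0.029]
socket 0.43 [365 203  10  13] [ 0.52  -0.111  0.046]
wrench 0.77 [395 250  53  26] [ 0.395 -0.193  0.012]
grease_jar 0.6 [379 160  26  21] [ 0.634 -0.148  0.058]
scene [1.085 0.943 0.831]
idler 0.82 [319 245  23  27] [0.63  0.195 0.051]
idler 0.59 [257 187  21  25] [ 0.643 -0.131  0.042]
idler 0.5 [362 316  19  21] [0.652 0.412 0.025]
cradle 0.9 [289 182  65  32] [ 0.533 -0.133  0.015]
cradle 0.79 [
[... 235 characters left out ...]
3 0.186 0.03 ]
pulley 0.64 [294 167  21  15] [ 0.499 -0.167  0.044]
pulley 0.55 [348 239  56  49] [0.539 0.195 0.033]
tensioner_arm 0.97 [347 236  56  47] [0.537 0.187 0.033]
fixture 0.82 [340 242 120 103] [0.552 0.178 0.013]
bearing 0.53 [357 219  15  13] [0.467 0.129 0.023]
bearing 0.17 [292 166  22  20] [ 0.502 -0.168  0.045]
spacer 0.64 [301 224   9  10] [0.61  0.071 0.024]
spacer 0.47 [291 180  71  37] [ 0.523 -0.138  0.02 ]
socket 0.52 [321 167  36  16] [ 0.397 -0.165  0.007]
socket 0.49 [298 179   4  14] [ 0.514 -0.109  0.034]
wrench 0.46 [320 166  35  16] [ 0.4   -0.173  0.008]
grease_jar 0.72 [256 186  22  26] [ 0.649 -0.126  0.047]
1.2 [3.05887765e+00 7.15904311e-01 6.04641588e-05]
```

View pics/top0.png

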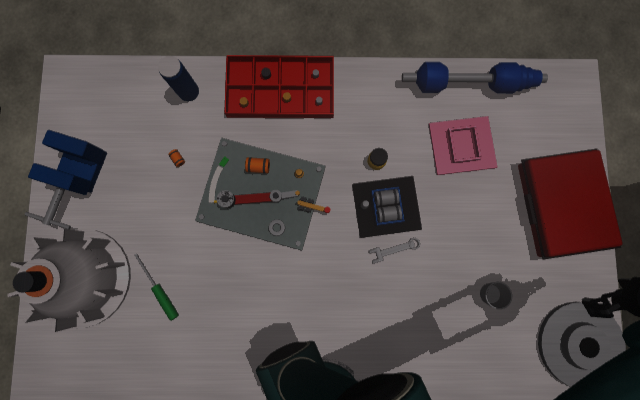

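View pics/scene0.png

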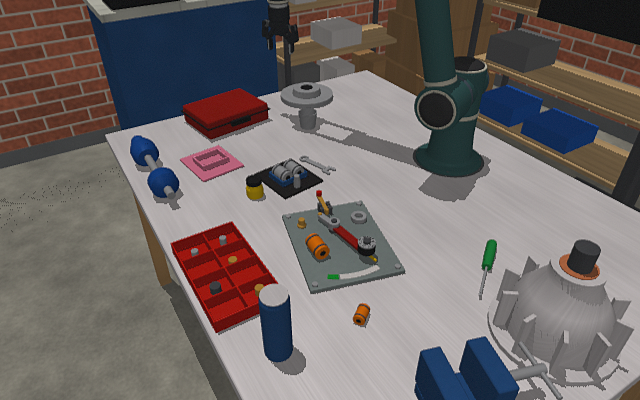

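The top view shows the idler at about px (257,166), with a smaller look-alike at (176,158). The pulley is at (225,200) and the pivot at (276,196). The black cradle is at (388,207), and the pink one at (464,147) is a decoy. Next I'll get the poses from the depth cloud.

```bash
python3 - <<'E'
from h import *
im=cv2.imread("pics/top0.png").astype(int); P=np.load("top.npy"); X,Y,Z=P[...,0],P[...,1],P[...,2]
hsv=cv2.cvtColor(im.astype(np.uint8),cv2.COLOR_BGR2HSV)
def box(m,n):
    q=P[m][:,:2]; r=cv2.minAreaRect((q*1000).astype(np.float32)); b=cv2.boxPoints(r)
    print(n,m.sum(),"c",np.round(r[0]),"size",np.round(r[1]),"ang",round(r[2],1),"z90",np.nanpercentile(P[m][:,2],90).round(4))
near=lambda x,y,r:(np.hypot(X-x,Y-y)<r)
box(near(.62,.175,.05)&(Z>.025),"idler")
box(near(.51,-.175,.06)&(Z>.034),"rollers")
box(near(.51,-.175,.14)&(Z>-.01)&(Z<.2)&(im.max(-1)<45)&(Z<.02),"cradle base")
grey=near(.545,.165,.2)&(Z>.004)&(Z<.07)
box(grey,"plate")
k=near(.53,.27,.05)&(Z>.05); box(k,"pulley")
k=near(.53,.13,.06)&(Z>.026); box(k,"pivot?")
print(P[200,225],P[196,276])
E
```

```text
idler 343 c [622. 175.] size [61. 40.] ang 87.8 z90 0.0529
rollers 651 c [ 512. -161.] size [82. 91.] ang 7.0 z90 0.049
cradle base 2305 c [ 514. -176.] size [149. 170.] ang 7.8 z90 0.0111
plate 9970 c [545. 162.] size [389. 395.] ang 54.3 z90 0.0334
pulley 235 c [528. 253.] size [43. 43.] ang 1.0 z90 0.0654
pivot? 380 c [512. 128.] size [ 81. 119.] ang 8.0 z90 0.0439
[0.52136509 0.25144911 0.06766155] [0.53476019 0.12158107 0.04950091]
```

Request:
{"op": "carry_out", "data": {"series": "0.023 0.0557 0 -2; 0.023 0.0557 0 -2; 0.023 0.0557 0 -2; 0.023 0.0557 0 -2; 0.023 0.0557 0 -2; 0.023 0.0557 0 -2; 0.023 0.0557 0 -2; 0.023 0.0557 0 -2; 0.023 0.0557 0 -2; 0.023 0.0557 0 -2; 0.023 0.0557 0 -2; 0.023 0.0557 0 -2; 0.023 0.0557 0 -2; 0.023 0.0557 0 -2; 0 0 0 0; 0 0 0 0", "jaw": 1}}

```text
time: 3.2
tool_pos: [0.6212, 0.1748, 0.2449]
tcp_rot: [3.14, -0.044, -0.001]
wrist_force: [-0.0, -0.2, -0.5]
width: 0.999
grip_force: 0.0
```

```bash
python3 - <<'E'
from h import *
im,d,K,T=cam("wrist"); cv2.imwrite("pics/w1.png",im); P=cloud(d,K,T); X,Y,Z=P[...,0],P[...,1],P[...,2]
s=bot.read_state(); print(s["time"],s["tool_pos"],s["tcp_rot"],s["q"],T[:3,3])
for m,n in (((np.hypot(X-.622,Y-.175)<.05)&(Z>.025)&(Z<.08),"idler"),((np.hypot(X-.528,Y-.253)<.05)&(Z>.05)&(Z<.09),"pulley")):
    if m.sum()>20:
        r=cv2.minAreaRect((P[m][:,:2]*1000).astype(np.float32)); print(n,m.sum(),r,np.percentile(P[m][:,2],95))
E
```

```text
3.25 [0.62110762 0.17404475 0.24505367] [ 3.14051267e+00 -4.55188833e-02 -1.10521313e-03] [ 2.34883665e-01  2.08595431e-01  1.67199726e+00 -5.80524929e-04
  1.26186709e+00  1.83484289e+00] [0.69393833 0.17365484 0.37356753]
idler 1843 ((622.7015380859375, 176.5511932373047), (59.809993743896484, 38.905906677246094), 86.70198822021484) 0.05232096836016146
pulley 1162 ((526.792724609375, 254.6942138671875), (44.46567153930664, 44.79692840576172), 56.406532287597656) 0.06629346451147472
```

View pics/w1.png

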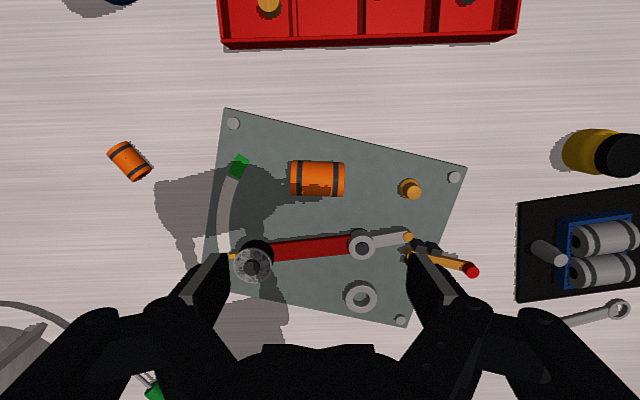

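The idler is at (0.623, 0.1765) with its axis at about 87°, and both ends are clear. I'll grip it end to end.

Request:
{"op": "carry_out", "data": {"series": "0.0015 0.002 -0.04 -1; 0 0 -0.04 0; 0 0 -0.04 0; 0 0 -0.04 0; 0 0 -0.03 0; 0 0 -0.015 0; 0 0 -0.01 0; 0 0 0 0"}}

```text
time: 4.25
tool_pos: [0.6232, 0.1765, 0.0306]
tcp_rot: [-3.141, 0.074, -0.0]
wrist_force: [0.0, 0.5, -0.1]
width: 1.002
grip_force: 0.0
```

Request:
{"op": "carry_out", "data": {"series": "0 0 0 0; 0 0 0 0; 0 0 0 0; 0 0 0 0; 0 0 0 0; 0 0 0 0; 0 0 0 0; 0 0 0 0", "jaw": -1, "grip_force": 45}}

```text
time: 5.25
tool_pos: [0.6245, 0.1773, 0.0321]
tcp_rot: [-3.14, 0.072, -0.005]
wrist_force: [-0.3, -0.8, 6.2]
width: 0.694
grip_force: 49.8
```

Request:
{"op": "carry_out", "data": {"series": "0 0 0.01 0; 0 0 0.02 0; 0 0 0.03 0; 0 0 0.04 0; 0 0 0.02 0; -0.005 -0.017 0 1; -0.011 -0.035 0 1; -0.011 -0.035 0 1; -0.011 -0.035 0 1; -0.011 -0.035 0 1; -0.011 -0.035 0 1; -0.011 -0.035 0 1; -0.011 -0.035 0 1; -0.011 -0.035 0 1; -0.011 -0.035 0 1; -0.011 -0.035 0 1; -0.005 -0.017 0 0; 0 0 0 0; 0 0 0 0; 0 0 0 0"}}

```text
time: 7.75
tool_pos: [0.5033, -0.2061, 0.1502]
tcp_rot: [-3.133, -0.23, 0.0]
wrist_force: [0.3, 0.4, -2.5]
width: 0.694
grip_force: 49.2
```

```bash
python3 - <<'E'
from h import *
im,d,K,T=cam("wrist"); cv2.imwrite("pics/w2.png",im); P=cloud(d,K,T); X,Y,Z=P[...,0],P[...,1],P[...,2]
s=bot.read_state(); print(s["time"],s["tool_pos"],s["tcp_rot"],s["width"],s["grip_force"])
# orange idler in hand
hsv=cv2.cvtColor(im,cv2.COLOR_BGR2HSV)
o=(hsv[...,0]<22)&(hsv[...,1]>150)&(hsv[...,2]>60)&(np.hypot(X-s["tool_pos"][0],Y-s["tool_pos"][1])<.06)&(Z>.08)
q=P[o]; print("idler",o.sum(),q.min(0),q.max(0)); 
im2,d2,K2,T2=cam("top"); P2=cloud(d2,K2,T2)
for n,PP,I in(("wrist",P,im),("top",P2,im2)):
    m=(np.hypot(PP[...,0]-.514,PP[...,1]+.176)<.14)&(I.max(-1)<50)&(PP[...,2]<.02)&(PP[...,2]>.003)
    if m.sum()>50: print(n,m.sum(),cv2.minAreaRect((PP[m][:,:2]*1000).astype(np.float32)))
    m=(np.hypot(PP[...,0]-.514,PP[...,1]+.176)<.07)&(PP[...,2]>.038)&(PP[...,2]<.06)
    if m.sum()>50: print(n,"rollers",m.sum(),np.nanmedian(PP[m],0),cv2.minAreaRect((PP[m][:,:2]*1000).astype(np.float32)))
E
```

```text
7.8 [ 0.50329454 -0.20614556  0.15023025] [-3.13281074e+00 -2.30500338e-01  1.35193790e-04] 0.6964153608460555 49.16614651679993
idler 9461 [ 0.48327121 -0.23688492  0.14098627] [ 0.52498523 -0.17356745  0.17167375]
wrist 17024 ((514.9052124023438, -175.87557983398438), (149.51483154296875, 168.9888153076172), 7.842511177062988)
wrist rollers 6467 [ 0.52124903 -0.17284856  0.04626504] ((511.89886474609375, -156.14053344726562), (79.23493957519531, 98.70410919189453), 8.51512622833252)
top 1554 ((513.5482177734375, -175.8314208984375), (147.99000549316406, 169.6317138671875), 7.90122652053833)
top rollers 403 [ 0.51806623 -0.16374148  0.04573358] ((514.8861694335938, -155.09597778320312), (79.93924713134766, 94.5335464477539), 1.5291659832000732)
```

View pics/w2.png

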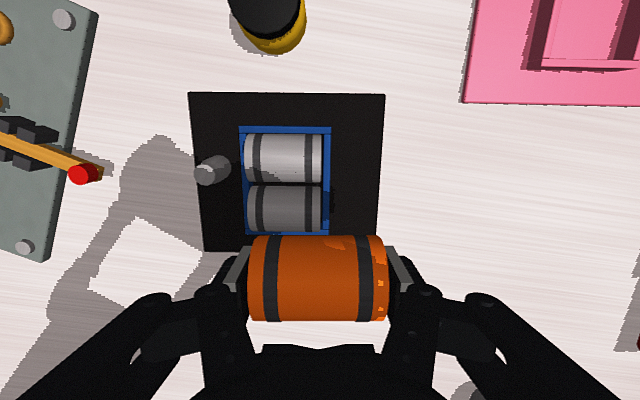

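Request:
{"op": "carry_out", "data": {"series": "0.005 0.015 0 0; 0.0055 0.0145 0 -0.5; 0 0 -0.03 0; 0 0 -0.03 0; 0 0 -0.015 0; 0 0 -0.008 0; 0 0 -0.004 0; 0 0 0 0; 0 0 0 0"}}

```text
time: 8.98
tool_pos: [0.5142, -0.178, 0.0642]
tcp_rot: [3.134, 0.215, 0.002]
wrist_force: [-0.7, -0.1, -2.6]
width: 0.692
grip_force: 49.4
```

Request:
{"op": "carry_out", "data": {"series": "0 0 -0.001 0; 0 0 0 0; 0 0 0 0"}}

```text
time: 9.35
tool_pos: [0.5144, -0.1779, 0.0631]
tcp_rot: [3.134, 0.215, 0.003]
wrist_force: [0.9, 0.7, 2.1]
width: 0.694
grip_force: 49.6
```

Request:
{"op": "carry_out", "data": {"series": "0 0 -0.001 0; 0 0 0 0; 0 0 0 0"}}

```text
time: 9.72
tool_pos: [0.5154, -0.1778, 0.0628]
tcp_rot: [3.133, 0.214, 0.006]
wrist_force: [1.9, 2.0, 4.6]
width: 0.692
grip_force: 50.3
```

```bash
python3 - <<'E'
from h import *
im,d,K,T=cam("wrist"); cv2.imwrite("pics/w3.png",im); P=cloud(d,K,T); X,Y,Z=P[...,0],P[...,1],P[...,2]
s=bot.read_state(); print(s["tool_pos"],s["wrist_force"])
hsv=cv2.cvtColor(im,cv2.COLOR_BGR2HSV)
o=(hsv[...,0]<22)&(hsv[...,1]>150)&(hsv[...,2]>60)&(np.hypot(X-s["tool_pos"][0],Y-s["tool_pos"][1])<.06)&(Z>.055)
q=P[o]; print(cv2.minAreaRect((q[:,:2]*1000).astype(np.float32)),np.percentile(q[:,2],99))
E
```

```text
[ 0.51542781 -0.17781065  0.06283915] [3.01420384 1.49077042 5.49570904]
((514.7437133789062, -177.99432373046875), (37.36104202270508, 61.923675537109375), 8.113500595092773) 0.08334171534909424
```

View pics/w3.png

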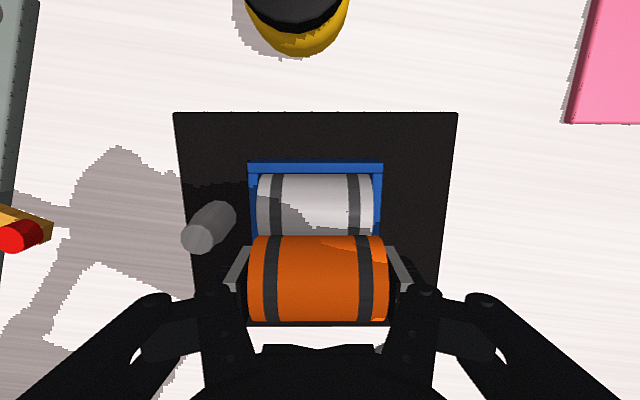

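Contact is mostly on the near roller, which pushes the tool toward +x, so I'll ease +x and down a little before releasing.

Request:
{"op": "carry_out", "data": {"series": "0.0015 0.0005 0 0; 0 0 0 0; 0 0 0 0"}}

```text
time: 10.15
tool_pos: [0.5166, -0.1776, 0.0625]
tcp_rot: [3.133, 0.215, 0.005]
wrist_force: [1.8, 0.7, 6.2]
width: 0.693
grip_force: 50.1
```

Request:
{"op": "carry_out", "data": {"series": "0 0 -0.0005 0; 0 0 0 0; 0 0 0 0"}}

```text
time: 10.52
tool_pos: [0.517, -0.1775, 0.0624]
tcp_rot: [3.133, 0.214, 0.006]
wrist_force: [2.2, 1.3, 7.4]
width: 0.699
grip_force: 50.4
```

Request:
{"op": "carry_out", "data": {"series": "0 0 0 0; 0 0 0 0; 0 0 0 0; 0 0 0 0", "jaw": 0.5, "grip_force": 20}}

```text
time: 11.02
tool_pos: [0.5146, -0.177, 0.0603]
tcp_rot: [-3.134, -0.215, 0.001]
wrist_force: [-0.2, 1.0, -1.1]
width: 0.75
grip_force: 0.0
```

Request:
{"op": "carry_out", "data": {"series": "0 0 0.004 0; 0 0 0.01 0; 0 0 0.02 0; 0 0 0.03 0; 0 0 0.04 0; 0 0 0.04 0; 0 0 0 0; 0 0 0 0; 0 0 0 0"}}

```text
time: 12.15
tool_pos: [0.514, -0.1767, 0.2032]
tcp_rot: [-3.133, -0.215, 0.004]
wrist_force: [-0.1, -0.7, 0.1]
width: 0.75
grip_force: 0.0
```

```bash
python3 - <<'E'
from h import *
im,d,K,T=cam("wrist"); P=cloud(d,K,T); X,Y,Z=P[...,0],P[...,1],P[...,2]
s=bot.read_state(); print(s["time"],s["tool_pos"],s["tcp_rot"],s["wrist_force"],s["q"])
im2,d2,K2,T2=cam("top"); P2=cloud(d2,K2,T2)
cv2.imwrite("pics/s4.png",np.hstack([im[::2,::2],im2[::2,::2]])); 
for P,im in((P,im),(P2,im2)):
    hsv=cv2.cvtColor(im,cv2.COLOR_BGR2HSV)
    o=(hsv[...,0]<22)&(hsv[...,1]>150)&(hsv[...,2]>60)&(np.hypot(P[...,0]-.515,P[...,1]+.176)<.05)&(P[...,2]>.05)&(P[...,2]<.1)
    q=P[o]; 
    if len(q): 
        r=cv2.minAreaRect((q[:,:2]*1000).astype(np.float32)); print(len(q),r,np.percentile(q[:,2],98))
        a=np.radians(7.85); e=np.array(r[0])-[514.5,-175.8]; print("cradle frame",e[0]*np.cos(a)+e[1]*np.sin(a),-e[0]*np.sin(a)+e[1]*np.cos(a))
E
```

```text
12.2 [ 0.51394026 -0.17667168  0.20307663] [-3.13288279 -0.21481502  0.00449461] [ 0.47143925 -0.69966945 -0.7350599 ] [-3.76929107e-01  4.88151689e-02  1.93089906e+00 -1.56846595e-05
  1.16504359e+00  1.05695206e+00]
2335 ((516.1097412109375, -176.98245239257812), (37.992210388183594, 59.840362548828125), 7.637775421142578) 0.08223869443570919
cradle frame 1.4331568935101666 -1.3912302992274583
44 ((507.56927490234375, -178.3904266357422), (22.44559097290039, 59.759647369384766), 6.151928901672363) 0.08448045715457565
cradle frame -7.219578232234875 -1.6195526181896995
```

View pics/s4.png

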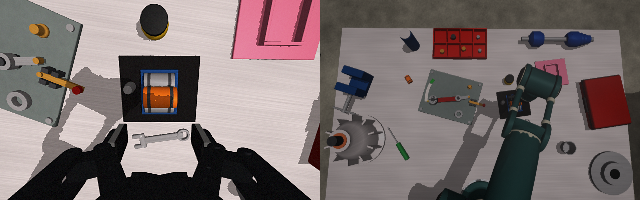

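The wrist view shows the idler saddled in the cradle, about 1.4 mm off in x and y and at the right height. Now the tensioner.

Request:
{"op": "carry_out", "data": {"series": "0.0013 0.0431 0 8.7; 0.0013 0.0431 0 8.7; 0.0013 0.0431 0 8.7; 0.0013 0.0431 0 8.7; 0.0013 0.0431 0 8.7; 0.0013 0.0431 0 8.7; 0.0013 0.0431 0 8.7; 0.0013 0.0431 0 8.7; 0.0013 0.0431 0 8.7; 0.0013 0.0431 0 8.7; 0 0 0 0; 0 0 0 0; 0 0 0 0"}}

```text
time: 13.88
tool_pos: [0.5278, 0.2528, 0.2043]
tcp_rot: [-2.127, -2.311, 0.002]
wrist_force: [0.3, -0.2, 0.4]
width: 0.751
grip_force: 0.0
```

```bash
python3 - <<'E'
from h import *
im,d,K,T=cam("wrist"); P=cloud(d,K,T); X,Y,Z=P[...,0],P[...,1],P[...,2]
s=bot.read_state(); print(s["time"],s["tool_pos"],s["tcp_rot"],s["q"],s["width"])
cv2.imwrite("pics/w5.png",im)
m=(np.hypot(X-.527,Y-.2545)<.045)&(Z>.05)&(Z<.09)
print(m.sum(),cv2.minEnclosingCircle((P[m][:,:2]*1000).astype(np.float32)))
m=(np.hypot(X-.538,Y-.125)<.02)&(Z>.03)&(Z<.09)
print(m.sum(),cv2.minEnclosingCircle((P[m][:,:2]*1000).astype(np.float32)))
g=(Z>.006)&(Z<.02)&(np.hypot(X-.545,Y-.165)<.21)
print("plate",g.sum(),cv2.minAreaRect((P[g][:,:2]*1000).astype(np.float32)))
E
```

```text
13.925 [0.5279699  0.25272931 0.20445391] [-2.12765328e+00 -2.31124335e+00  1.18296336e-03] [ 4.04001535e-01  1.25401199e-01  1.84510260e+00 -2.01627178e-04
  1.17183111e+00  3.21408260e-01] 0.7503366538640183
1769 ((526.5545043945312, 254.2440948486328), 22.75687026977539)
766 ((538.033447265625, 126.71308135986328), 18.415592193603516)
plate 35460 ((549.3336791992188, 168.18853759765625), (300.2589416503906, 240.04299926757812), 74.90448760986328)
```

View pics/w5.png

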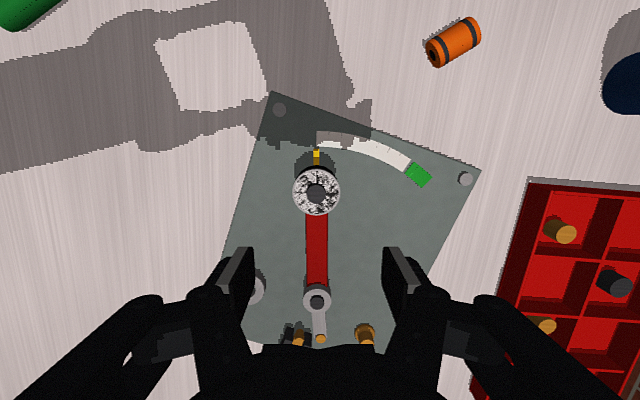

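Request:
{"op": "carry_out", "data": {"series": "-0.0015 0.0015 -0.04 0; 0 0 -0.04 0; 0 0 -0.04 0; 0 0 -0.025 0; 0 0 -0.015 0; 0 0 0 0; 0 0 0 0"}}

```text
time: 14.8
tool_pos: [0.5277, 0.2556, 0.0461]
tcp_rot: [2.125, 2.312, 0.003]
wrist_force: [0.1, 0.2, 0.4]
width: 0.748
grip_force: 0.0
```

Request:
{"op": "carry_out", "data": {"series": "0 0 0 0; 0 0 0 0; 0 0 0 0; 0 0 0 0", "jaw": 0.12, "grip_force": 60}}

```text
time: 15.3
tool_pos: [0.5266, 0.2555, 0.045]
tcp_rot: [2.125, 2.313, 0.0]
wrist_force: [-0.6, -0.9, -0.4]
width: 0.561
grip_force: 0.0
```

Request:
{"op": "carry_out", "data": {"series": "0.0078 0.0004 0 -3.4; 0.0078 0 0 -3.4; 0.0078 -0.0005 0 -3.4; 0.0077 -0.001 0 -3.4; 0.0077 -0.0014 0 -3.4; 0.0076 -0.0019 0 -3.4; 0.0074 -0.0023 0 -3.4; 0.0073 -0.0028 0 -3.4; 0.0071 -0.0032 0 -3.4; 0.0069 -0.0036 0 -3.4; 0.0067 -0.004 0 -3.4; 0.0033 -0.0022 0 -1.7; 0 0 0 0; 0 0 0 0; 0 0 0 0; 0 0 0 0"}}

```text
time: 17.3
tool_pos: [0.6085, 0.2341, 0.0441]
tcp_rot: [-2.774, -1.466, 0.008]
wrist_force: [-8.0, 4.3, 4.0]
width: 0.561
grip_force: 4.3
```

```bash
python3 - <<'E'
from h import *
s=bot.read_state(); print(s["time"],s["tool_pos"],s["tcp_rot"],s["wrist_force"],s["width"],s["grip_force"])
p=np.array(s["tool_pos"])[:2]-[.5376,.1248]; print("q at TCP",np.arctan2(*p)+.0865,np.hypot(*p))
a,_,_,_=cam("wrist"); b,d,K,T=cam("scene"); c,_,_,_=cam("top")
cv2.imwrite("pics/e6.png",np.hstack([a[:,100:500],cv2.resize(b[190:290,270:370],(400,400))]))
E
```

```text
17.3 [0.60847975 0.23413787 0.04413981] [-2.7740135  -1.46646877  0.00796365] [-8.01158364  4.3430309   3.95000805] 0.5606775319198232 4.345521479845047
q at TCP 0.661653505245772 0.13030237836249023
```

View pics/e6.png

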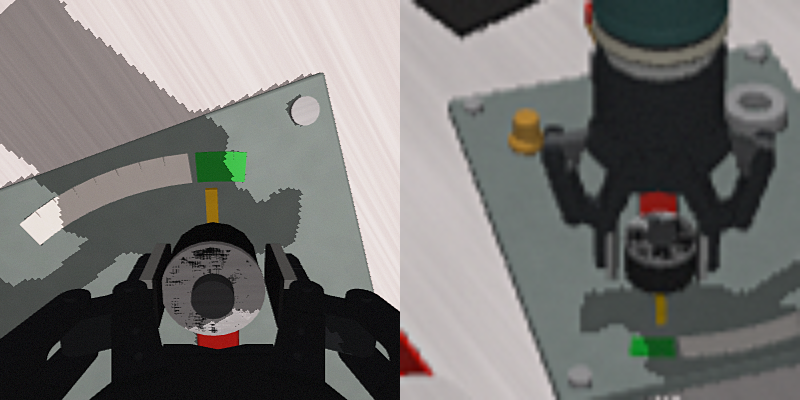

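The pointer at px (211,205) sits over the green band at (195–247,167), near its start edge. I'll push a little further for margin and let it settle.

Request:
{"op": "carry_out", "data": {"series": "0.002 -0.0014 0 -1; 0 0 0 0; 0 0 0 0; 0 0 0 0; 0 0 0 0; 0 0 0 0"}}

```text
time: 18.2
tool_pos: [0.6105, 0.2328, 0.0442]
tcp_rot: [-2.787, -1.442, 0.008]
wrist_force: [-7.3, 4.1, 3.9]
width: 0.561
grip_force: 4.4
```

```bash
python3 - <<'E'
from h import *
s=bot.read_state(); print(s["time"],s["tool_pos"],s["wrist_force"],np.abs(s["joint_vel"]).max())
im,d,K,T=cam("top"); P=cloud(d,K,T)
hsv=cv2.cvtColor(im,cv2.COLOR_BGR2HSV)
o=(hsv[...,0]<22)&(hsv[...,1]>150)&(hsv[...,2]>60)&(np.hypot(P[...,0]-.515,P[...,1]+.176)<.05)
q=P[o]; print(len(q), cv2.minAreaRect((q[:,:2]*1000).astype(np.float32)) if len(q) else "", np.percentile(q[:,2],98) if len(q) else "")
print(bot.finish_job())
E
```

```text
18.2 [0.61048463 0.23284417 0.04416   ] [-7.28919247  4.12757505  3.87976728] 0.0012326124739426717
280 ((514.6892700195312, -185.14810180664062), (36.955833435058594, 75.03858184814453), 7.810477256774902) 0.08431263243742455
the job is handed in; nothing more can be done
None
```

The idler rests saddled and lined up on the two cradle rollers, and the robot is holding the tensioner arm past its click with the pointer over green, pressing with about 8 N; the job is handed in (18 s used), but no verdict came back.

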